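# Unstack the lunch things and free the cutting board

### The arm

A 7-joint arm with a two-finger parallel gripper is mounted at the origin on the work surface. World frame = base frame: x ahead of the robot, y to its left, z up, the work surface at z = 0. Lengths are in mm, angles in rad, forces in N, time in s.
With the tool pointing down it reaches from about 400 to 850 mm from the base axis. Payload 4.5 kg.
Tool frame: the origin (TCP) lies midway between the tips of the shut fingers; the grasp point (between the pads) lies 19 mm behind it; z points along the fingers, y is the direction in which the jaws open and shut (so a half turn about z gives the same grasp; the last joint's range is limited). The gripper opens to 88 mm and grips with 3 to 60 N. Pads are 18 mm wide; open, the fingers measure 123 mm over their backs; the gripper's body (75 mm by 187 mm) begins 45 mm behind the grasp point.
Start: joints at [1.246, 0.689, -0.195, 1.565, 0.157, 0.902, -0.215], TCP at [219.499, -585.212, 238.743] pointing down, gripper open.
Joint ranges: [-3.01, 3.01], [-0.46, 2.08], [-1.47, 1.51], [0.13, 2.56], [-1, 4.14], [0.04, 2.09], [-2.66, 2.66]. Speed limits (rad/s): [2.57, 2.57, 3.14, 3.14, 3.14, 3.14, 3.14].

### API

Orientations are given as a rotation vector (axis times angle).
In Python, from bench import ctrl gives the robot as it stands.
- The arm moves only by the shell command python3 -m crank 'ROWS' [FORCE]. ROWS is JSON, one flat list of numbers, 7 for each row, row after row: the turn, a rotation vector about the tool's x, y, z in degrees, then the shift along the tool's x, y, z in mm, then the closure, from 0 (fully open) to 1 (shut). In form: [rx, ry, rz, dx, dy, dz, gripper, rx, ry, rz, dx, dy, dz, gripper, ...]. A call has exactly 10 rows; each row shifts and turns the commanded pose from where the row before left it, along the tool's axes as they then stand; what a row does not reach is not made up. A row lasts 1/12 s, in which the tool goes at most 41.7 mm and 7.16 degrees, less where a joint would pass 70% of its speed; a pose out of reach is approached as far as the arm can. A call is refused whole if a number of a shift passes 41.7 or a number of a turn 7.16, either way. A call with a gripper value outside its range is refused whole. The fingers move at their own pace and stop on an object; FORCE is the grip in N (left out, the last holds). Time passes only in rows, so rows that do not move let the fingers close, or fill a call up. It gives the time, the measured TCP pose, the force and the opening at its end, in the units of the state.
- ctrl.get_obs(): the state, without advancing time (a new reading comes with each control period).
- ctrl.capture(name): name is "side" or "top"; returns a dict with "image" (420x560x3 uint8, red, green, blue), "camera_matrix" (3x3 intrinsics, pixels), "k1" (the pictures are not rectified: a ray, as slopes to the right and down, at radius r is drawn at 1 + k1 r^2 times it, then the intrinsics apply), "world_from_camera" (4x4, takes a point from camera to world coordinates). Camera axes: x right, y down, z forward; pixel columns grow to the right and rows downward; lengths in mm; the calibration is good to about 2 mm. A picture is of the moment at which its call begins. There is no depth.
- ctrl.sign_off(): hands the job in, once; it reports no verdict.
Trained networks look in a picture, given as the dict that the camera call returned (one of the last four; its "shot" number tells which), for a name from the list of things; names that differ only in an ending like _2 or _b are one class to them, and where a whole thing is asked for, a point or a joint stands for the part that bears it (a point fixed in the world has none). Each returns a list of dicts, best first, with "p" (0 to 1); they miss things now and then, are a little off and sometimes report something else, mostly with a low value. They report only what shows in the picture. A call takes as long as a camera call. They do not tell look-alikes from the thing itself.
- ctrl.masks_of(name, picture): "pixels" (420x560 bool, what is visible of it) and "bbox" ([left, top, width, height] in pixels, round what is visible of it).
- ctrl.place_of(name, picture): "uv" ([column, row] in pixels: a listed point, or the origin of a listed thing).
The state is a dict: "clock": time; "joint_pos": joint angles; "qd": joint speeds; "joint_efforts": joint torques, N m; "position": TCP position; "tool_rot": TCP orientation; "contact_force": force on the tool from outside, world axes, zero at the start; "moment": the same for the moment, N m; "gripper_width": finger opening in mm.
Only numpy, scipy, OpenCV 4.12 (cv2) and the standard library are available. Lean on these libraries where they do the work, as an engineer would, in place of code of your own. Each camera call takes 0.05 s, during which the arm holds its last target.

### The job

Free the cutting board: take the stack on it apart one thing at a time from the top down, and set each thing upright in the middle of its own place. The salt shaker goes in the well of the condiment tray, the square tin on the square cork coaster, the round sauce pot on the round wooden trivet, and last the bento box lengthwise on the oblong draining plate. Set things down rather than dropping them, and leave the other things on the counter where they are.

Things in the scene. Friction and masses are not known exactly. Their poses are not given: they have to be found in the camera images.
- shaker_c (a point): Centre of the salt shaker: an upright glass cylinder with a steel screw cap, 36 mm across and 60 mm high, about 0.1 kg; its z axis points up, the centre is 30 mm above its foot. At the start it stands on top of either the square tin or the sauce pot.
- tin_c (a point): Centre of the square snack tin: a steel tin with a closed flat lid, 52 x 52 mm and 40 mm high, about 0.12 kg; x and y are square to its sides, z up, the centre is 20 mm above its underside. At the start it stands near one end of the bento box's lid, square with it, 42 mm from the box's middle.
- pot_c (a point): Centre of the sauce pot: a round white ceramic pot with a closed flat lid, 54 mm across and 40 mm high, about 0.15 kg; z up, the centre is 20 mm above its foot. At the start it stands near the other end of the bento box's lid, 42 mm from the box's middle.
- bento_c (a point): Centre of the bento box: an oblong stainless steel box with its clip-on lid closed, 160 mm long (its x axis), 62 mm wide (its y axis) and 45 mm high, about 0.32 kg; z up, the centre is 22.5 mm above its underside. At the start it lies on the cutting board and carries the other three things.
- board: The bamboo cutting board, 210 mm (x) by 160 mm (y), 18 mm thick, fixed on the counter; origin at the centre of its underside, z up. It may be turned to any angle.
- tray: The condiment tray: a square white ceramic tray 94 x 94 mm with one round open well in its middle, fixed on the counter. The well is 62 mm wide inside, its floor is 8 mm and its rim 16 mm above the counter; the rim's outside is 72 mm across. Origin at the centre of the underside, z up.
- coaster: The square cork coaster, 92 x 92 mm, 6 mm thick, flat, fixed on the counter; origin at the centre of its underside, x and y square to its sides, z up.
- trivet: The round wooden trivet, 94 mm across, 6 mm thick, flat, fixed on the counter; origin at the centre of its underside, z up.
- plate: The oblong metal draining plate, 200 mm long (its x axis) by 96 mm wide (y), 6 mm thick, flat, fixed on the counter; origin at the centre of its underside, z up. It may be turned to any angle.
There are look-alikes about, which are no part of the job. Of the things like the part that bears bento_c, leave any that is yellow; of the rest the larger one is meant.

How it is judged (in metres and radians):
At the end, for the whole second after the job is handed in: Shaker in the tray's well, tin on the coaster, pot on the trivet, bento box on the draining plate: each within 15 mm of the middle of its place, resting on it upright (0.15 rad), still and let go; the box along the plate within 0.2 rad, either way round (horizontal distance between shaker_c and tray below 0.015 m and z of shaker_c in the frame of tray between 0.032 and 0.044 m and angle between each of shaker_c, tin_c, pot_c, bento_c's own z axis and vertical below 0.15 rad and linear speed of each of shaker, tin, pot, bento below 0.02 m/s and contact force between the fingers and shaker below 0.1 N and horizontal distance between tin_c and coaster below 0.015 m and z of tin_c in the frame of coaster between 0.02 and 0.032 m and contact force between the fingers and tin below 0.1 N and horizontal distance between pot_c and trivet below 0.015 m and z of pot_c in the frame of trivet between 0.02 and 0.032 m and contact force between the fingers and pot below 0.1 N and horizontal distance between bento_c and plate below 0.015 m and z of bento_c in the frame of plate between 0.0225 and 0.0345 m and contact force between the fingers and bento below 0.1 N and angle between the x axis of bento_c and the x axis of plate, either way round below 0.2 rad); the robot touches nothing.
It fails at once if a thing of the stack falls or is dropped from more than about 3 cm ((contact force between the fingers and shaker below 0.05 N and linear speed of shaker above 0.75 m/s) or (contact force between the fingers and tin below 0.05 N and linear speed of tin above 0.75 m/s) or (contact force between the fingers and pot below 0.05 N and linear speed of pot above 0.75 m/s) or (contact force between the fingers and bento below 0.05 N and linear speed of bento above 0.75 m/s)).
It fails at once if a thing of the stack is tipped over (angle between any of shaker_c, tin_c, pot_c, bento_c's own z axis and vertical above 0.6 rad).
It fails at once if a thing is carried or shoved along while another still stands on it ((distance of tin_c from where it was at the start of the episode above 0.03 m and horizontal distance between shaker_c and tin_c below 0.025 m and z of shaker_c in the frame of tin_c between 0.035 and 0.065 m) or (distance of pot_c from where it was at the start of the episode above 0.03 m and horizontal distance between shaker_c and pot_c below 0.025 m and z of shaker_c in the frame of pot_c between 0.035 and 0.065 m) or (distance of bento_c from where it was at the start of the episode above 0.03 m and horizontal distance between tin_c and bento_c below 0.06 m and z of tin_c in the frame of bento_c between 0.028 and 0.058 m) or (distance of bento_c from where it was at the start of the episode above 0.03 m and horizontal distance between pot_c and bento_c below 0.06 m and z of pot_c in the frame of bento_c between 0.028 and 0.058 m)).
It fails at once if another thing on the counter is shifted by more than 3 cm (distance of any of ramekin, tumbler, mill, oil, mug, jar, spoon from where it was at the start of the episode above 0.03 m).
It also fails if it takes over 99 s, if anything falls off the work surface, if the arm or the gripper's body presses on something with over 40 N, if the wrist force passes 120 N, or if a joint passes its speed limit or range.

## Working session

There is one attempt and no reset: what is moved stays moved. The work goes in short steps, Python scripts to look and compute and a shell command to move; the robot and the scene stay as the last step left them, time stands still between calls to the robot, and variables do not carry over. Pictures are saved under pics/ and viewed, and the job is handed in when it is done.

```bash
ls; mkdir -p pics
python3 - <<'E'
from bench import ctrl
import cv2
o=ctrl.get_obs()
for k,v in o.items(): print(k,v)
for n in ("side","top"):
    p=ctrl.capture(n); cv2.imwrite(f"pics/{n}0.png",p["image"][:,:,::-1])
    print(n,p["camera_matrix"],p["k1"],p["world_from_camera"],p.get("shot"))
E
```

```text
pics
clock 0.0
joint_pos [ 1.24583958  0.68994718 -0.19451712  1.56633597  0.15728903  0.90250294
 -0.21509324]
qd [ 0.00027161  0.0005844   0.00127423  0.00057009 -0.0002808  -0.00078883
 -0.00039105]
joint_efforts [ 2.73914375e-04 -5.27560437e+01 -1.26657531e+00 -1.53428257e+01
 -5.25708916e-02  6.58605990e-03  1.61729026e-04]
position [ 219.18058712 -584.63655484  237.93522685]
tool_rot [-3.08944158e+00 -5.60337271e-01  6.96513761e-04]
contact_force [-0.28727501 -1.32573797 -0.32622739]
moment [ 0.00828848  0.04518935 -0.00640459]
gripper_width 88.31684516025851
side [[489.88473731   0.         270.19564465]
 [  0.         489.88473731 209.06326819]
 [  0.           0.           1.        ]] -0.14555851391764135 [[-9.65821528e-01 -1.70469621e-01  1.95266190e-01  2.37362000e+02]
 [-2.58428042e-01  6.91661446e-01 -6.74402989e-01  7.97093922e+02]
 [-2.00928737e-02 -7.01815184e-01 -7.12075644e-01  9.13719683e+02]
 [ 0.00000000e+00  0.00000000e+00  0.00000000e+00  1.00000000e+00]] 1
top [[399.21318936   0.         277.18111654]
 [  0.         399.21318936 216.40688706]
 [  0.           0.           1.        ]] -0.11398024062770451 [[-2.42053816e-02 -9.81859686e-01  1.88057586e-01  2.37463851e+02]
 [-9.99666033e-01  2.54753955e-02  4.33891563e-03  4.66731098e+01]
 [-9.05104772e-03 -1.87889756e-01 -9.82148420e-01  1.18734080e+03]
 [ 0.00000000e+00  0.00000000e+00  0.00000000e+00  1.00000000e+00]] 2
```

View pics/side0.png

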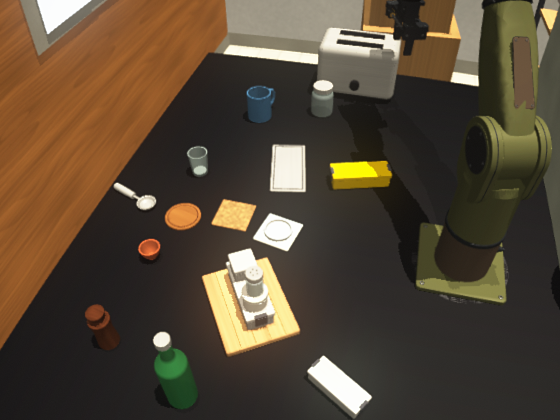

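View pics/top0.png

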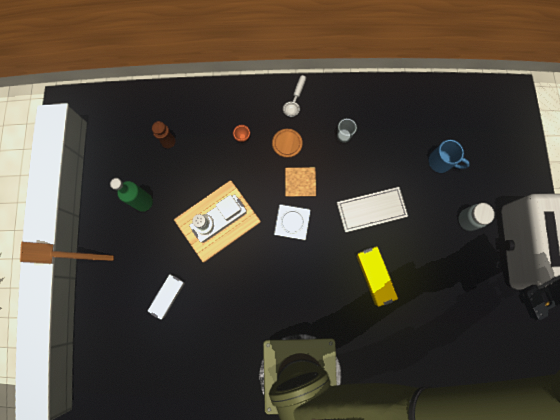

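```bash
cat > h.py <<'E'
import numpy as np, cv2
from bench import ctrl
def D(p): return np.array([p["k1"],0,0,0,0.])
def ray(p,uv):
    n=cv2.undistortPoints(np.array(uv,float).reshape(-1,1,2),p["camera_matrix"],D(p)).reshape(-1,2)
    T=p["world_from_camera"]; d=np.c_[n,np.ones(len(n))]@T[:3,:3].T
    return T[:3,3],d
def at(p,uv,z):
    o,d=ray(p,uv); return o+d*((z-o[2])/d[:,2])[:,None]
def proj(p,X):
    T=np.linalg.inv(p["world_from_camera"])
    r,_=cv2.Rodrigues(T[:3,:3])
    return cv2.projectPoints(np.array(X,float).reshape(-1,1,3),r,T[:3,3],p["camera_matrix"],D(p))[0].reshape(-1,2)
def tri(p1,u1,p2,u2):
    A=np.zeros((3,3));b=np.zeros(3)
    for p,u in((p1,u1),(p2,u2)):
        o,d=ray(p,u);d=d[0]/np.linalg.norm(d[0]);M=np.eye(3)-np.outer(d,d);A+=M;b+=M@o
    return np.linalg.solve(A,b)
def quad(p,m,z):
    c=max(cv2.findContours(m.astype(np.uint8),cv2.RETR_EXTERNAL,cv2.CHAIN_APPROX_NONE)[0],key=len).reshape(-1,2)
    X=at(p,c,z)[:,:2].astype(np.float32); return cv2.minAreaRect(X)
def crop(p,x,y,w,h,s,name):
    im=p["image"][y:y+h,x:x+w,::-1]; cv2.imwrite(name,cv2.resize(im,None,fx=s,fy=s,interpolation=cv2.INTER_CUBIC))
E
python3 - <<'E'
from h import *
np.set_printoptions(precision=1,suppress=True)
S=ctrl.capture("side");T=ctrl.capture("top")
Z=dict(shaker_c=121+0,tin_c=83,pot_c=83,bento_c=40.5,board=0,tray=0,coaster=0,trivet=0,plate=0)
Z["shaker_c"]=18+45+40+30
for n,z in Z.items():
    ps=ctrl.place_of(n,S);pt=ctrl.place_of(n,T)
    for q,l,r in((S,'S',ps),(T,'T',pt)):
        for d in r[:3]: print(n,l,round(d["p"],2),np.array(d["uv"]),at(q,d["uv"],z)[0])
    if ps and pt: print("   tri",tri(S,ps[0]["uv"],T,pt[0]["uv"]))
for n,z in dict(board=18,tray=10,coaster=6,trivet=6,plate=6,bento_c=63).items():
    for q,l in((S,'S'),(T,'T')):
        for d in ctrl.masks_of(n,q)[:3]: print(n,l,round(d["p"],2),d["bbox"],quad(q,d["pixels"],z))
crop(S,180,220,140,140,4,"pics/c_s.png");crop(T,160,170,110,100,5,"pics/c_t.png")
E
```

```text
shaker_c S 0.66 [253.1 280.5] [433.1 256.  133. ]
shaker_c T 0.58 [198.8 224.3] [423.2 263.1 133. ]
shaker_c T 0.31 [206.3 226. ] [418.  242.7 133. ]
   tri [426.4 262.  141.2]
tin_c S 0.77 [237.9 267.7] [486.7 197.   83. ]
tin_c T 0.74 [232.1 208.6] [474.8 178.7  83. ]
   tri [486.1 182.1  61.9]
pot_c S 0.93 [256.7 295.1] [428.2 254.9  83. ]
pot_c S 0.45 [278.6 230.1] [429.1  70.9  83. ]
pot_c T 0.47 [205.2 224.7] [430.4 255.1  83. ]
   tri [429.3 255.   83.2]
bento_c S 0.72 [360.9 177.1] [ 272.  -204.1   40.5]
bento_c S 0.63 [248.4 292. ] [457.6 223.8  40.5]
bento_c S 0.6 [337.6 384.3] [234.6 385.8  40.5]
bento_c T 0.9 [220.4 220.3] [449.8 218.3  40.5]
bento_c T 0.79 [164.7 294.7] [237.1 379.4  40.5]
bento_c T 0.75 [378.8 274.6] [ 279.7 -235.4   40.5]
   tri [321.4 172.2 385.3]
board S 0.73 [250.4 309.6] [450.1 241.1   0. ]
board T 0.61 [216.3 221. ] [455.4 236.9   0. ]
   tri [453.9 237.6  -5.5]
tray S 0.71 [277.  231.5] [451.    3.9   0. ]
tray T 0.91 [292.8 221.8] [447.    5.2   0. ]
   tri [448.7   5.3   1.5]
coaster S 0.91 [233.7 214.3] [575.1 -27.1   0. ]
coaster S 0.31 [256.
[... 2198 characters left out ...]
310.6, 356.2, 62.6, 63.6] ((234.3071746826172, 399.1355895996094), (55.87350845336914, 126.09930419921875), 59.99787139892578)
bento_c S 0.56 [329.2, 161.5, 60.9, 29.8] ((272.9313049316406, -187.7262420654297), (161.37449645996094, 101.25077056884766), 17.58191680908203)
bento_c T 0.85 [191.7, 194.7, 56.0, 48.1] ((450.71185302734375, 221.84603881835938), (67.50383758544922, 164.573486328125), 33.43695831298828)
bento_c T 0.8 [147.7, 275.7, 36.1, 42.9] ((232.5762939453125, 370.0646667480469), (52.77023696899414, 126.3386001586914), 58.609073638916016)
bento_c T 0.64 [359.2, 246.8, 38.3, 59.0] ((274.4652099609375, -222.3628387451172), (160.8621826171875, 67.47489929199219), 18.561817169189453)
```

View pics/c_s.png

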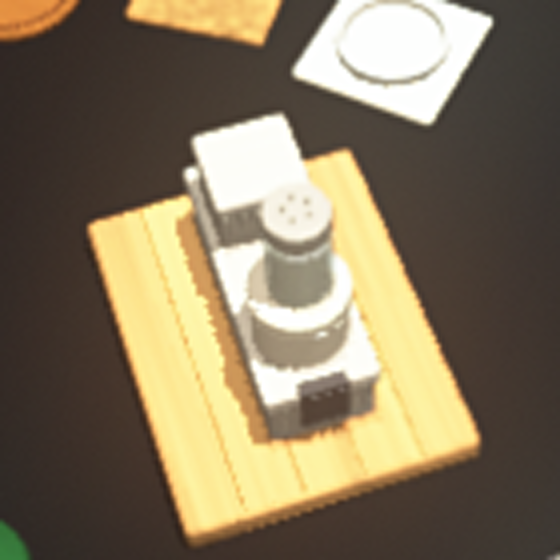

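View pics/c_t.png

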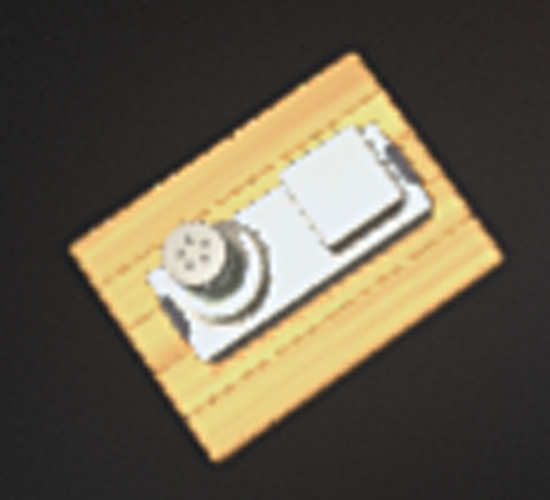

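```bash
cat > m.py <<'E'
from h import *
np.set_printoptions(precision=1,suppress=True)
S=ctrl.capture("side");T=ctrl.capture("top")
fs=lambda l:[((x+.5)/4-.5+180,(y+.5)/4-.5+220) for x,y in l]
ft=lambda l:[((x+.5)/5-.5+160,(y+.5)/5-.5+170) for x,y in l]
print("cap",at(S,fs([(297,212)]),163),at(T,ft([(195,254)]),163))
for q,l in((S,fs([(192,137),(287,114),(308,165),(213,187)])),(T,ft([(281,182),(361,126),(407,190),(328,247)]))):
    X=at(q,l,103);print("tin",X[:,:2].mean(0),X[:,:2].tolist())
for q,l in((S,fs([(89,226),(349,151),(480,438),(190,532)])),(T,ft([(69,246),(354,53),(505,258),(216,461)]))):
    X=at(q,l,18);print("board",X[:,:2].mean(0),np.linalg.norm(np.diff(X,axis=0),axis=1))
print("pot foot/lid",at(S,fs([(300,292)]),103),at(T,ft([(219,266)]),103))
E
python3 m.py
```

```text
cap [[429.4 258.6 163. ]] [[428.3 257.6 163. ]]
tin [480.4 182.4] [[513.3964657975578, 181.23469380011773], [468.5413697737539, 153.39137269652247], [447.81870220042447, 184.36461370319182], [492.02046261730686, 210.68099573097504]]
tin [475.8 186.6] [[479.09879452093, 222.0254300901358], [510.0233355915376, 177.1188544162984], [472.6413284043083, 151.50016415246998], [441.5114977392667, 195.629325117259]]
board [455.9 233.3] [157.3 205.2 157.4]
board [454.7 232.8] [207.6 157.5 208.1]
pot foot/lid [[429.3 263.2 103. ]] [[432.4 256.4 103. ]]
```

Run:
```python
from h import *
np.set_printoptions(precision=1,suppress=True)
S=ctrl.capture("side");T=ctrl.capture("top")
crop(S,245,205,70,50,8,"pics/tray_s.png");crop(T,267,200,50,46,10,"pics/tray_t.png")
for q,l in((S,(150,190,160,65)),(T,(255,110,160,140))):
    x,y,w,h=l
    im=q["image"].astype(int); g=im.max(2)
    m=np.zeros(g.shape,np.uint8);m[y:y+h,x:x+w]=(g>110)[y:y+h,x:x+w]
    for c in cv2.findContours(m,cv2.RETR_EXTERNAL,cv2.CHAIN_APPROX_NONE)[0]:
        if cv2.contourArea(c)<300: continue
        X=at(q,c.reshape(-1,2),6)[:,:2].astype(np.float32); r=cv2.minAreaRect(X)
        M=cv2.moments(X.reshape(-1,1,2)); print(q["shot"],np.array(r[0]),np.array(r[1]),round(r[2],1),M["m10"]/M["m00"],M["m01"]/M["m00"])
```

```text
7 [448.    7.6] [99.6 98. ] 78.8 447.97213688347256 7.581851042653605
7 [701.1  15.1] [94.1 93.4] 14.1 701.0247534856263 14.794332339291227
7 [573.  -21.5] [97.8 94.6] 89.1 573.3591315487315 -21.49724276153196
8 [446.8   8. ] [96.2 95.4] 78.8 446.9271866949991 8.02545660979025
8 [ 479.5 -237.4] [ 96.4 202. ] 12.5 479.57366185156314 -237.2021497470724
8 [571.2 -21. ] [92.7 92.3] 88.5 571.48493567532 -20.795837105820087
8 [699.2  16.9] [91.2 90.1] 88.5 699.1456447198206 16.16464774678576
```

View pics/tray_s.png

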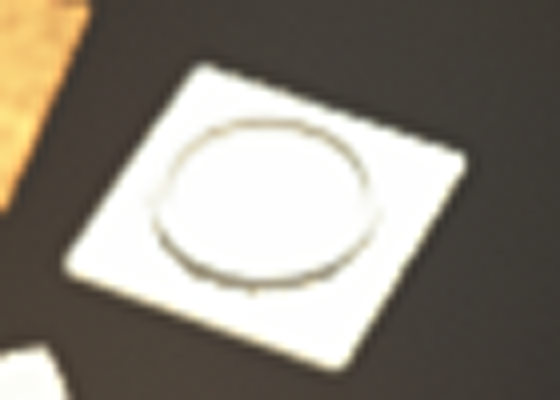

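View pics/tray_t.png

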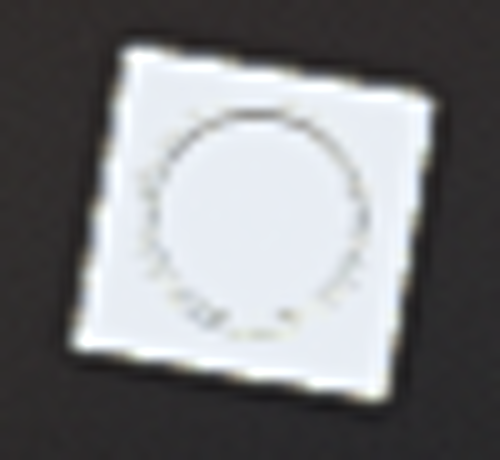

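Shaker candidates: the capped cylinder on the pot (side 254,280; top 199,221). The jar (322,98) and mill (102,328) are other things. Bento candidates: the one on the board (250,300), the yellow one (361,177) and a smaller white one (338,385). The one on the board is the larger non-yellow box. The close crops show the shaker on the pot and the tin at the other end of the box.

```bash
cat > g.py <<'E'
# usage: g.py x y z yawdeg(dir of tool y, mod 180)
from h import *
import sys
from scipy.spatial.transform import Rotation as Ro
np.set_printoptions(precision=2,suppress=True)
o=ctrl.get_obs(); R=Ro.from_rotvec(o["tool_rot"]).as_matrix()
a=list(map(float,sys.argv[1:5]))
yaw=np.degrees(np.arctan2(R[1,1],R[0,1]))
print("clock %.2f"%o["clock"],"pos",o["position"],"yaw %.1f"%yaw,"tilt %.2f"%np.degrees(np.arccos(-R[2,2])),"F",o["contact_force"],"w %.1f"%o["gripper_width"],"q7 %.2f"%o["joint_pos"][6])
d=(a[3]-yaw+90)%180-90
yt=np.radians(yaw+d)
Rt=np.c_[[np.sin(yt),-np.cos(yt),0],[np.cos(yt),np.sin(yt),0],[0,0,-1]]
e=np.array(a[:3])-o["position"]
rv=Ro.from_matrix(R.T@Rt).as_rotvec(degrees=True)
print("turn",rv,"shift now-axes",R.T@e,"target-axes",Rt.T@e)
E
python3 -m crank '[0,0,-3.3,33,-4,0,0,0,0,-3.3,33,-4,0,0,0,0,-3.3,33,-4,0,0,0,0,-3.3,33,-4,0,0,0,0,-3.3,33,-4,0,0,0,0,-3.3,33,-4,0,0,0,0,-3.3,33,-4,0,0,0,0,-3.3,33,-4,0,0,0,0,-3.3,33,-4,0,0,0,0,-3.3,33,-4,0,0]' 15; python3 g.py 429 258 200 33.3
```

```text
clock: 2.73
position: [463.1, -363.3, 238.8]
tool_rot: [2.802, 1.419, 0.001]
contact_force: [0.9, -0.4, 0.4]
gripper_width: 87.8
clock 2.73 pos [ 463.13 -363.29  238.82] yaw -36.3 tilt 0.05 F [ 0.86 -0.39  0.42] w 87.8 q7 -0.29Traceback (most recent call last):
  File "g.py", line 14, in <module>
    rv=Ro.from_matrix(R.T@Rt).as_rotvec(degrees=True)
       ~~~~~~~~~~~~~~^^^^^^^^
  File "scipy/spatial/transform/_rotation.pyx", line 1143, in scipy.spatial.transform._rotation.Rotation.from_matrix
ValueError: Non-positive determinant (left-handed or null coordinate frame) in rotation matrix 0: [[-0.35  0.94 -0.  ]
 [ 0.94  0.35 -0.  ]
 [ 0.    0.    1.  ]].
```

```bash
sed -i 's/Rt=np.c_\[\[np.sin(yt),-np.cos(yt),0\]/Rt=np.c_[[-np.sin(yt),np.cos(yt),0]/' g.py
python3 -m crank '[0,0,-3.3,33,-4,0,0,0,0,-3.3,33,-4,0,0,0,0,-3.3,33,-4,0,0,0,0,-3.3,33,-4,0,0,0,0,-3.3,33,-4,0,0,0,0,-3.3,33,-4,0,0,0,0,-3.3,33,-4,0,0,0,0,-3.3,33,-4,0,0,0,0,-3.3,33,-4,0,0,0,0,-3.3,33,-4,0,0]' 15; python3 g.py 429 258 200 33.3
```

```text
clock: 3.57
position: [545.4, -45.7, 238.9]
tool_rot: [2.284, 2.156, 0.001]
contact_force: [0.2, 0.5, 0.1]
gripper_width: 88.1
clock 3.57 pos [545.45 -45.69 238.86] yaw -3.3 tilt 0.05 F [0.23 0.46 0.06] w 88.1 q7 -0.42
turn [  0.05   0.01 -36.59] shift now-axes [ 296.5  -133.73   38.75] target-axes [317.76  69.41  38.86]
```

```bash
python3 -m crank '[0,0,-3.6,32.5,-3,0,0,0,0,-3.6,32.5,-3,0,0,0,0,-3.6,32.5,-3,0,0,0,0,-3.6,32.5,-3,0,0,0,0,-3.6,32.5,-3,0,0,0,0,-3.6,32.5,-3,0,0,0,0,-3.6,32.5,-3,0,0,0,0,-3.6,32.5,-3,0,0,0,0,-3.6,32.5,-3,0,0,0,0,-3.6,32.5,-3,0,0]' 15; python3 g.py 429 258 200 33.3
```

```text
clock: 4.4
position: [445.2, 259.6, 238.9]
tool_rot: [1.506, 2.757, 0.001]
contact_force: [0.1, 0.5, -0.6]
gripper_width: 87.8
clock 4.40 pos [445.23 259.57 238.86] yaw 32.7 tilt 0.06 F [ 0.11  0.54 -0.59] w 87.8 q7 -0.53
turn [ 0.06  0.   -0.59] shift now-axes [  7.45 -14.54  38.85] target-axes [  7.6  -14.43  38.86]
```

```bash
python3 -m crank '[0,0,-0.2,2.5,-4.8,15,0,0,0,-0.2,2.5,-4.8,15,0,0,0,-0.2,2.5,-4.8,15,0,0,0,0,0,0,13,0,0,0,0,0,0,13,0,0,0,0,0,0,13,0,0,0,0,0,0,13,0,0,0,0,0,0,10,0,0,0,0,0,0,6,0,0,0,0,0,0,0,0]' 15; python3 g.py 429 258 126 33.3
python3 - <<'E'
from h import *
S=ctrl.capture("side");T=ctrl.capture("top")
a=S["image"][200:340,190:310];b=T["image"][160:280,150:270]
f=lambda i:cv2.resize(i,(400,400),interpolation=cv2.INTER_CUBIC)
cv2.imwrite("pics/g1.png",np.hstack([f(a),f(b)])[:,:,::-1])
E
```

```text
clock: 5.23
position: [429.1, 256.2, 124.8]
tool_rot: [-1.495, -2.763, 0.003]
contact_force: [-0.0, 0.6, -0.6]
gripper_width: 87.8
clock 5.23 pos [429.1  256.22 124.76] yaw 33.2 tilt 0.10 F [-0.02  0.6  -0.63] w 87.8 q7 -0.71
turn [-0.1   0.02 -0.13] shift now-axes [ 1.55  0.89 -1.24] target-axes [ 1.55  0.89 -1.24]
```

View pics/g1.png

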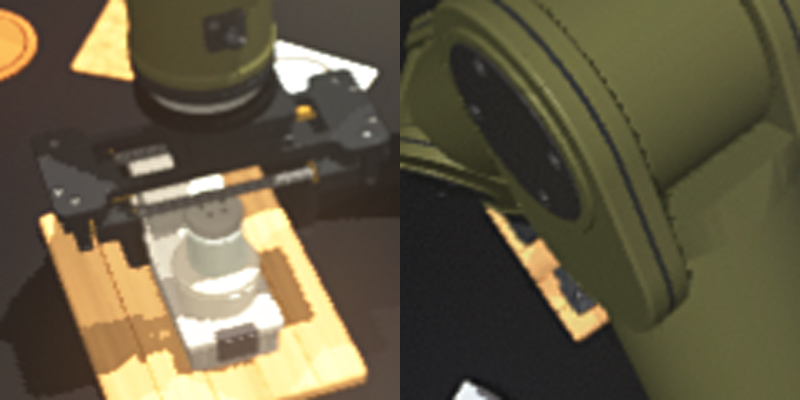

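Run:
```python
from h import *
from scipy.spatial.transform import Rotation as Ro
S=ctrl.capture("side")
o=ctrl.get_obs();R=Ro.from_rotvec(o["tool_rot"]).as_matrix();p=o["position"]
im=S["image"][200:340,190:310,::-1];im=cv2.resize(im,None,fx=5,fy=4.2)
im=np.clip(im.astype(float)*1.8+15,0,255).astype(np.uint8)
for dy in(-44,-61,0,44,61):
  for dz in (0,-19,-64):
    u=proj(S,[p+R@np.array([0,dy,dz])])[0]; u=((u[0]-190)*5,(u[1]-200)*4.2)
    cv2.circle(im,(int(u[0]),int(u[1])),4,(0,0,255) if dz==0 else (0,255,0) if dz==-19 else (255,0,0),-1)
cv2.imwrite("pics/g1b.png",im)
```

```text
(no output)
```

View pics/g1b.png

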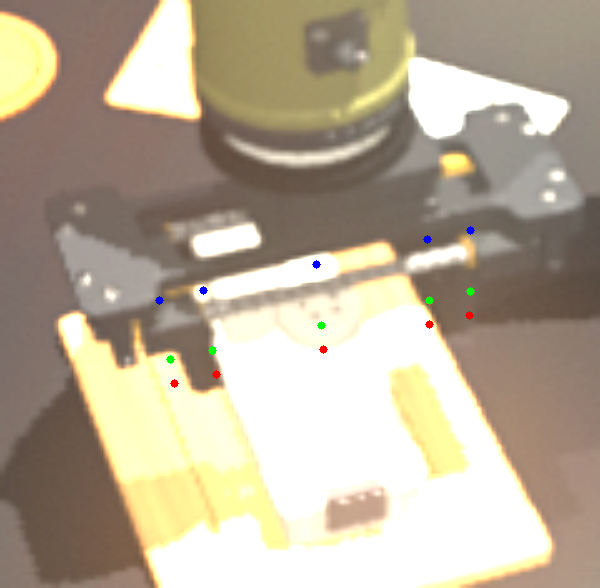

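The side picture shows the fingers straddling the shaker. The projected tips (side about 226,290 and 276,277) match, so I'm closing.

```bash
python3 -m crank '[0,0,0,1,1,-1,0.5,0,0,0,0,0,0,1,0,0,0,0,0,0,1,0,0,0,0,0,0,1,0,0,0,0,0,0,1,0,0,0,0,0,0,1,0,0,0,0,0,0,1,0,0,0,0,0,0,1,0,0,0,0,0,0,1,0,0,0,0,0,0,1]' 15; python3 g.py 447 8 220 1
```

```text
clock: 6.22
position: [429.8, 258.0, 126.7]
tool_rot: [1.495, 2.763, 0.0]
contact_force: [0.7, 0.4, 0.2]
gripper_width: 35.8
clock 6.22 pos [429.81 258.   126.68] yaw 33.2 tilt 0.01 F [0.69 0.43 0.16] w 35.8 q7 -0.71
turn [ 0.01 -0.   32.16] shift now-axes [-218.69 -122.34  -93.33] target-axes [-250.26   12.82  -93.32]
```

```bash
python3 -m crank '[0,0,0,0,0,-3,1,0,0,0,0,0,-6,1,0,0,0,0,0,-10,1,0,0,0,0,0,-14,1,0,0,0,0,0,-16,1,0,0,0,0,0,-16,1,0,0,0,0,0,-14,1,0,0,0,0,0,-10,1,0,0,0,0,0,-4,1,0,0,0,0,0,0,1]' 15; 
python3 -m crank '[0,0,1,-10,-3,0,1,0,0,3,-22,-6,0,1,0,0,4,-30,-7,0,1,0,0,4,-33,-7,0,1,0,0,4,-33,-7,0,1,0,0,4,-33,-7,0,1,0,0,4,-30,-7,0,1,0,0,4,-25,-5,0,1,0,0,3,-15,-3,0,1,0,0,1,-8,-1,0,1]' 15; python3 g.py 447 8 32 1
```

```text
clock: 7.05
position: [430.1, 258.2, 220.8]
tool_rot: [1.495, 2.762, 0.003]
contact_force: [-0.2, -0.0, -2.2]
gripper_width: 35.6
clock: 7.88
position: [459.6, 14.2, 219.0]
tool_rot: [-2.206, -2.237, 0.005]
contact_force: [-0.5, -0.2, -1.1]
gripper_width: 35.8
clock 7.88 pos [459.6   14.18 218.98] yaw 0.8 tilt 0.17 F [-0.46 -0.2  -1.11] w 35.8 q7 -0.56
turn [-0.14  0.1  -0.2 ] shift now-axes [ -5.67 -12.24 187.02] target-axes [ -5.96 -12.71 186.98]
```

```bash
python3 -m crank '[0,0,0,-2,-4,8,1,0,0,0,-2,-4,16,1,0,0,0,-2,-4,22,1,0,0,0,0,0,26,1,0,0,0,0,0,26,1,0,0,0,0,0,24,1,0,0,0,0,0,20,1,0,0,0,0,0,12,1,0,0,0,0,0,5,1,0,0,0,0,0,0,1]' 15; python3 g.py 447 8 32 1
python3 - <<'E'
from h import *
S=ctrl.capture("side")
crop(S,235,175,90,80,7,"pics/s2.png")
E
```

```text
clock: 8.72
position: [448.3, 12.2, 59.6]
tool_rot: [-2.195, -2.245, 0.002]
contact_force: [1.0, -0.6, -0.3]
gripper_width: 35.4
clock 8.72 pos [448.32  12.24  59.62] yaw 1.3 tilt 0.12 F [ 0.99 -0.65 -0.3 ] w 35.4 q7 -0.79
turn [-0.11 -0.02  0.3 ] shift now-axes [-4.22 -1.36 27.62] target-axes [-4.22 -1.4  27.62]
```

View pics/s2.png

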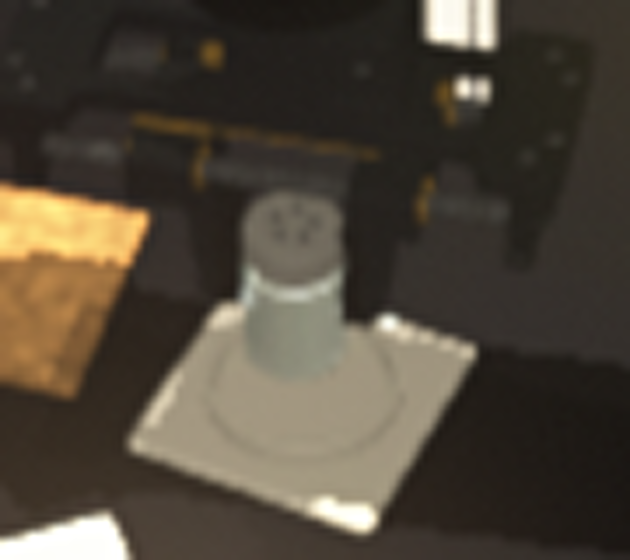

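Shaker is above the well (side about 277,225), with the foot a little below the rim's far edge, as expected at 28 mm up. Setting it down gently.

```bash
python3 -m crank '[0,0,0,-2,-0.7,5,1,0,0,0,-2,-0.7,6,1,0,0,0,0,0,6,1,0,0,0,0,0,4,1,0,0,0,0,0,2,1,0,0,0,0,0,2,1,0,0,0,0,0,1,1,0,0,0,0,0,0.5,1,0,0,0,0,0,0,1,0,0,0,0,0,0,1]' 15; python3 g.py 447 8 32 1
```

```text
clock: 9.6
position: [447.6, 7.0, 34.3]
tool_rot: [2.199, 2.244, 0.0]
contact_force: [0.5, 0.0, -0.7]
gripper_width: 35.6
clock 9.60 pos [447.57   6.99  34.25] yaw 1.2 tilt 0.01 F [ 0.47  0.   -0.66] w 35.6 q7 -0.90
turn [ 0.01 -0.    0.16] shift now-axes [ 1.02 -0.55  2.25] target-axes [ 1.02 -0.56  2.25]
```

```bash
python3 -m crank '[0,0,0,0,0,0.8,1,0,0,0,0,0,0.8,1,0,0,0,0,0,0.6,1,0,0,0,0,0,0.3,1,0,0,0,0,0,0,1,0,0,0,0,0,0,1,0,0,0,0,0,0,1,0,0,0,0,0,0,1,0,0,0,0,0,0,1,0,0,0,0,0,0,1]' 15; python3 g.py 447 8 32 1
```

```text
clock: 10.43
position: [447.5, 6.9, 31.7]
tool_rot: [2.199, 2.244, -0.0]
contact_force: [-0.3, -1.3, -0.8]
gripper_width: 35.6
clock 10.43 pos [447.5    6.94  31.74] yaw 1.2 tilt 0.01 F [-0.31 -1.28 -0.85] w 35.6 q7 -1.03
turn [0.   0.01 0.16] shift now-axes [ 1.07 -0.48 -0.26] target-axes [ 1.07 -0.48 -0.26]
```

```bash
python3 -m crank '[0,0,0,0,0,0.7,1,0,0,0,0,0,0.6,1,0,0,0,0,0,0,1,0,0,0,0,0,0,1,0,0,0,0,0,0,1,0,0,0,0,0,0,1,0,0,0,0,0,0,1,0,0,0,0,0,0,1,0,0,0,0,0,0,1,0,0,0,0,0,0,1]' 15; python3 g.py 447 8 32 1
```

```text
clock: 11.27
position: [447.7, 6.9, 31.4]
tool_rot: [2.198, 2.243, 0.001]
contact_force: [-0.7, 0.3, 11.4]
gripper_width: 35.2
clock 11.27 pos [447.7    6.94  31.37] yaw 1.2 tilt 0.08 F [-0.67  0.27 11.38] w 35.2 q7 -1.10
turn [0.08 0.01 0.17] shift now-axes [ 1.07 -0.68 -0.63] target-axes [ 1.07 -0.68 -0.63]
```

```bash
python3 -m crank '[0,0,0,0,0,-0.7,1,0,0,0,0,0,0,0.55,0,0,0,0,0,0,0.45,0,0,0,0,0,0,0.3,0,0,0,0,0,0,0.1,0,0,0,0,0,0,0,0,0,0,0,0,0,0,0,0,0,0,0,0,0,0,0,0,0,0,0,0,0,0,0,0,0,0,0]' 15; python3 g.py 477 185 215 33.3;
python3 -m crank '[0,0,0,0,0,-4,0,0,0,0,0,0,-8,0,0,0,0,0,0,-14,0,0,0,0,0,0,-20,0,0,0,0,0,0,-25,0,0,0,0,0,0,-25,0,0,0,0,0,0,-25,0,0,0,0,0,0,-25,0,0,0,0,0,0,-20,0,0,0,0,0,0,-10,0]' 15;python3 g.py 477 185 180 33.3
```

```text
clock: 12.1
position: [447.5, 6.9, 31.1]
tool_rot: [2.199, 2.244, -0.0]
contact_force: [-0.1, -0.0, 0.3]
gripper_width: 87.9
clock 12.10 pos [447.49   6.94  31.08] yaw 1.2 tilt 0.01 F [-0.06 -0.02  0.28] w 87.9 q7 -1.10
turn [ -0.     0.01 -32.14] shift now-axes [ 177.41   33.1  -183.94] target-axes [ 132.62  122.43 -183.92]
clock: 12.93
position: [448.0, 6.9, 209.7]
tool_rot: [2.198, 2.242, 0.003]
contact_force: [0.3, 0.9, 0.8]
gripper_width: 88.2
clock 12.93 pos [447.98   6.92 209.7 ] yaw 1.1 tilt 0.18 F [0.33 0.86 0.8 ] w 88.2 q7 -0.73
turn [  0.17   0.05 -32.16] shift now-axes [177.47  32.46  29.79] target-axes [132.91 122.03  29.7 ]
```

```bash
python3 -m crank '[0,0,-2,8,4,0,0,0,0,-4,16,8,0,0,0,0,-4,20,10,0,0,0,0,-4,20,10,0,0,0,0,-4,20,10,0,0,0,0,-4,20,10,0,0,0,0,-4,20,9,0,0,0,0,-3,20,9,0,0,0,0,-2,12,6,0,0,0,0,-1,5,3,0,0]' 15;python3 g.py 477 185 70 33.3
python3 - <<'E'
from h import *
S=ctrl.capture("side")
crop(S,190,190,140,140,4,"pics/s3.png")
E
```

```text
clock: 13.77
position: [476.6, 184.0, 206.7]
tool_rot: [-1.487, -2.766, -0.001]
contact_force: [0.4, -0.2, -0.1]
gripper_width: 88.2
clock 13.77 pos [476.62 184.02 206.7 ] yaw 33.5 tilt 0.09 F [ 0.39 -0.24 -0.12] w 88.2 q7 -0.56
turn [ 0.   -0.09  0.19] shift now-axes [  0.39   0.85 136.7 ] target-axes [  0.61   0.85 136.7 ]
```

View pics/s3.png

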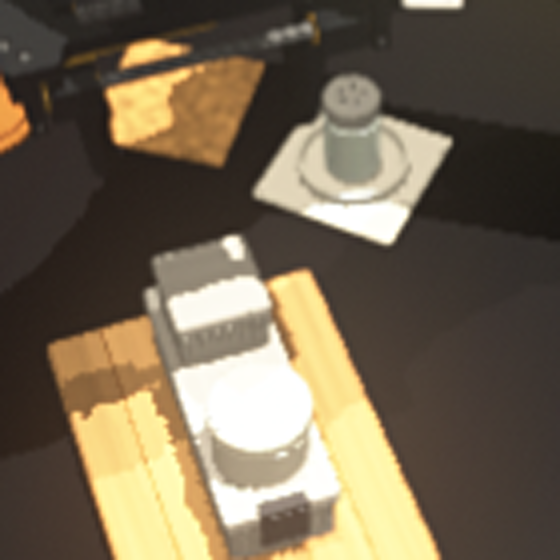

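```bash
python3 - <<'E'
from h import *
S=ctrl.capture("side")
f=lambda x,y:((x+.5)/4-.5+190,(y+.5)/4-.5+190)
print(at(S,[f(260,408)],103)); print(at(S,[f(x,y) for x,y in((152,258),(240,235),(270,290),(178,318))],103).mean(0))
E
python3 -m crank '[0,0,0.2,0.5,0.8,8,0,0,0,0,0,0,16,0,0,0,0,0,0,20,0,0,0,0,0,0,22,0,0,0,0,0,0,22,0,0,0,0,0,0,19,0,0,0,0,0,0,14,0,0,0,0,0,0,8,0,0,0,0,0,0,4,0,0,0,0,0,0,0,0]' 20;python3 g.py 477 185 71 33.3
```

```text
[[429.97061881 260.91477452 103.        ]]
[479.57805432 185.28804683 103.        ]
clock: 14.7
position: [477.7, 181.1, 73.4]
tool_rot: [-1.501, -2.759, 0.003]
contact_force: [0.2, -0.5, -0.3]
gripper_width: 88.5
clock 14.70 pos [477.65 181.05  73.44] yaw 32.9 tilt 0.09 F [ 0.23 -0.45 -0.32] w 88.5 q7 -0.80
turn [-0.09  0.03 -0.41] shift now-axes [3.67 1.6  2.44] target-axes [3.66 1.62 2.44]
```

```bash
python3 -m crank '[0,0,-0.4,3,1.6,1.5,0,0,0,0,0,0,0,0.2,0,0,0,0,0,0,1,0,0,0,0,0,0,1,0,0,0,0,0,0,1,0,0,0,0,0,0,1,0,0,0,0,0,0,1,0,0,0,0,0,0,1,0,0,0,0,0,0,1,0,0,0,0,0,0,1]' 20;python3 g.py 572 -21 200 1
python3 -m crank '[0,0,0,0,0,-3,1,0,0,0,0,0,-6,1,0,0,0,0,0,-10,1,0,0,0,0,0,-16,1,0,0,0,0,0,-20,1,0,0,0,0,0,-20,1,0,0,0,0,0,-16,1,0,0,0,0,0,-10,1,0,0,0,0,0,-4,1,0,0,0,0,0,0,1]' 20;python3 g.py 572 -21 200 1
```

```text
clock: 15.53
position: [478.0, 185.7, 72.8]
tool_rot: [1.49, 2.765, 0.001]
contact_force: [1.4, -0.3, 2.7]
gripper_width: 52.0
clock 15.53 pos [477.97 185.67  72.84] yaw 33.4 tilt 0.05 F [ 1.4  -0.32  2.66] w 52.0 q7 -0.80
turn [ 0.05 -0.   32.35] shift now-axes [-224.36  -34.98 -127.14] target-axes [-208.28   90.41 -127.16]
clock: 16.37
position: [477.8, 185.5, 178.5]
tool_rot: [1.49, 2.765, 0.002]
contact_force: [0.0, 0.7, -1.8]
gripper_width: 51.8
clock 16.37 pos [477.8  185.5  178.45] yaw 33.3 tilt 0.08 F [ 0.01  0.67 -1.81] w 51.8 q7 -0.61
turn [ 0.08  0.   32.34] shift now-axes [-224.29  -34.78  -21.51] target-axes [-208.11   90.58  -21.55]
```

```bash
python3 -m crank '[0,0,1,-8,1,0,1,0,0,3,-18,2,0,1,0,0,4,-26,3,0,1,0,0,4,-30,4,0,1,0,0,5,-32,4,0,1,0,0,5,-32,4,0,1,0,0,4,-30,4,0,1,0,0,4,-25,4,0,1,0,0,2,-16,3,0,1,0,0,1,-8,1,0,1]' 20;python3 g.py 572 -21 16 0
```

```text
clock: 17.2
position: [576.2, -19.7, 176.3]
tool_rot: [2.221, 2.222, -0.005]
contact_force: [-0.4, -0.4, -1.2]
gripper_width: 51.6
clock 17.20 pos [576.21 -19.71 176.3 ] yaw 0.0 tilt 0.17 F [-0.41 -0.44 -1.23] w 51.6 q7 -0.61
turn [-0.11  0.12  0.04] shift now-axes [ -0.95  -3.89 160.31] target-axes [ -1.29  -4.21 160.3 ]
```

```bash
python3 -m crank '[0,0,0,-0.4,-1.5,8,1,0,0,0,-0.4,-1.5,18,1,0,0,0,0,-1,24,1,0,0,0,0,0,26,1,0,0,0,0,0,24,1,0,0,0,0,0,20,1,0,0,0,0,0,14,1,0,0,0,0,0,8,1,0,0,0,0,0,4,1,0,0,0,0,0,0,1]' 20;python3 g.py 572 -21 16 0
```

```text
clock: 18.03
position: [571.6, -15.3, 31.0]
tool_rot: [-2.211, -2.23, 0.0]
contact_force: [0.4, 0.4, -0.4]
gripper_width: 52.1
clock 18.03 pos [571.59 -15.28  30.97] yaw 0.5 tilt 0.10 F [ 0.4   0.43 -0.39] w 52.1 q7 -0.79
turn [-0.08 -0.06  0.49] shift now-axes [-5.74  0.38 14.97] target-axes [-5.72  0.41 14.97]
```

```bash
python3 -m crank '[0,0,0,-1.5,0,4,1,0,0,0,-1.5,0,4,1,0,0,0,-1,0,3,1,0,0,0,0,0,1,1,0,0,0,0,0,0.7,1,0,0,0,0,0,0,1,0,0,0,0,0,0,1,0,0,0,0,0,0,1,0,0,0,0,0,0,1,0,0,0,0,0,0,1]' 20;python3 g.py 572 -21 16 0
```

```text
clock: 18.87
position: [572.4, -20.8, 19.0]
tool_rot: [2.214, 2.228, 0.0]
contact_force: [-0.4, -0.3, -1.0]
gripper_width: 51.6
clock 18.87 pos [572.38 -20.75  19.01] yaw 0.4 tilt 0.01 F [-0.42 -0.35 -1.  ] w 51.6 q7 -0.79
turn [ 0.01 -0.    0.36] shift now-axes [-0.24 -0.38  3.01] target-axes [-0.25 -0.38  3.01]
```

```bash
python3 -m crank '[0,0,0,0,0,1,1,0,0,0,0,0,1,1,0,0,0,0,0,0.8,1,0,0,0,0,0,0.5,1,0,0,0,0,0,0.3,1,0,0,0,0,0,0,1,0,0,0,0,0,0,1,0,0,0,0,0,0,1,0,0,0,0,0,0,1,0,0,0,0,0,0,1]' 20;python3 g.py 572 -21 16 0
```

```text
clock: 19.7
position: [572.3, -20.8, 15.9]
tool_rot: [2.214, 2.228, -0.0]
contact_force: [-0.6, -0.5, 5.0]
gripper_width: 51.9
clock 19.70 pos [572.27 -20.8   15.87] yaw 0.4 tilt 0.03 F [-0.6  -0.5   5.03] w 51.9 q7 -0.80
turn [0.01 0.02 0.36] shift now-axes [-0.2  -0.27 -0.13] target-axes [-0.2  -0.27 -0.13]
```

```bash
python3 -m crank '[0,0,0,0,0,-0.4,1,0,0,0,0,0,0,0.38,0,0,0,0,0,0,0.3,0,0,0,0,0,0,0.2,0,0,0,0,0,0,0.1,0,0,0,0,0,0,0,0,0,0,0,0,0,0,0,0,0,0,0,0,0,0,0,0,0,0,0,0,0,0,0,0,0,0,0]' 20
python3 -m crank '[0,0,0,0,0,-4,0,0,0,0,0,0,-8,0,0,0,0,0,0,-14,0,0,0,0,0,0,-20,0,0,0,0,0,0,-24,0,0,0,0,0,0,-25,0,0,0,0,0,0,-25,0,0,0,0,0,0,-20,0,0,0,0,0,0,-14,0,0,0,0,0,0,-6,0]' 15;python3 g.py 430.5 258 180 33.3
```

```text
clock: 20.53
position: [572.3, -20.8, 15.7]
tool_rot: [2.214, 2.228, 0.0]
contact_force: [0.7, 0.0, -0.1]
gripper_width: 88.2
clock: 21.37
position: [573.4, -20.5, 178.7]
tool_rot: [2.213, 2.226, 0.005]
contact_force: [-0.3, 0.5, 0.2]
gripper_width: 88.3
clock 21.37 pos [573.38 -20.52 178.65] yaw 0.4 tilt 0.23 F [-0.35  0.55  0.17] w 88.3 q7 -0.61
turn [  0.23   0.06 -32.94] shift now-axes [ 279.41 -141.14   -1.87] target-axes [311.24  33.49  -1.35]
```

```bash
python3 -m crank '[0,0,-1,12,-2,0,0,0,0,-3,26,-5,0,0,0,0,-4,36,-6,0,0,0,0,-4,38,-7,0,0,0,0,-4,38,-7,0,0,0,0,-4,38,-7,0,0,0,0,-4,38,-7,0,0,0,0,-4,36,-6,0,0,0,0,-3,28,-5,0,0,0,0,-2,16,-3,0,0]' 15;python3 g.py 430.5 258 70 33.3
```

```text
clock: 22.2
position: [438.4, 261.5, 175.3]
tool_rot: [-1.475, -2.77, -0.001]
contact_force: [-0.2, 0.6, -0.3]
gripper_width: 88.2
clock 22.20 pos [438.38 261.47 175.28] yaw 33.9 tilt 0.20 F [-0.23  0.64 -0.25] w 88.2 q7 -0.76
turn [-0.05 -0.19  0.63] shift now-axes [  1.16  -8.38 105.29] target-axes [  1.42  -8.49 105.28]
```

Run:
```python
from h import *
S=ctrl.capture("side")
crop(S,160,180,140,140,4,"pics/s4.png")
```

```text
(no output)
```

View pics/s4.png

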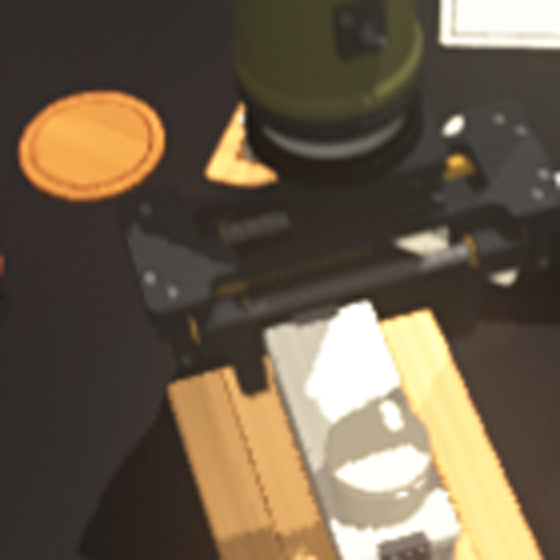

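```bash
python3 -m crank '[0,0,0.4,0,-3,6,0,0,0,0.2,0,-3,13,0,0,0,0,0,-2,17,0,0,0,0,0,0,18,0,0,0,0,0,0,16,0,0,0,0,0,0,13,0,0,0,0,0,0,9,0,0,0,0,0,0,5,0,0,0,0,0,0,3,0,0,0,0,0,0,0,0]' 20;python3 g.py 430.5 258 72 33.3
```

```text
clock: 23.08
position: [435.7, 252.2, 75.3]
tool_rot: [-1.506, -2.757, 0.001]
contact_force: [-0.8, -0.4, 0.1]
gripper_width: 87.9
clock 23.08 pos [435.69 252.23  75.26] yaw 32.7 tilt 0.05 F [-0.78 -0.43  0.09] w 87.9 q7 -0.97
turn [-0.04  0.02 -0.58] shift now-axes [ 7.66 -1.25  3.26] target-axes [ 7.67 -1.17  3.26]
```

```bash
python3 -m crank '[0,0,-0.5,3,-0.6,2,0,0,0,0,2,-0.6,0.5,0,0,0,0,0,0,0,0,0,0,0,0,0,0,0,0,0,0,0,0,0,0,0,0,0,0,0,0,0,0,0,0,0,0,0,0,0,0,0,0,0,0,0,0,0,0,0,0,0,0,0,0,0,0,0,0,0]' 20;python3 g.py 430.5 258 72 33.3;python3 - <<'E'
from h import *
S=ctrl.capture("side")
crop(S,190,220,120,120,5,"pics/s5.png")
E
```

```text
clock: 23.92
position: [432.0, 256.2, 73.2]
tool_rot: [1.493, 2.764, -0.0]
contact_force: [1.0, -0.5, 0.1]
gripper_width: 88.2
clock 23.92 pos [431.98 256.24  73.21] yaw 33.3 tilt 0.01 F [ 0.99 -0.5   0.12] w 88.2 q7 -0.98
turn [ 0.    0.01 -0.04] shift now-axes [ 2.28 -0.27  1.21] target-axes [ 2.28 -0.27  1.21]
```

View pics/s5.png

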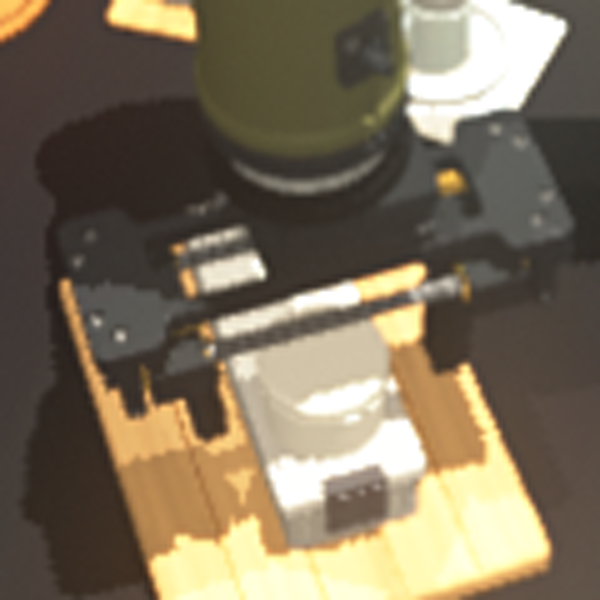

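```bash
python3 -m crank '[0,0,0,2.5,0,0.5,0,0,0,0,0,0,0,0.2,0,0,0,0,0,0,1,0,0,0,0,0,0,1,0,0,0,0,0,0,1,0,0,0,0,0,0,1,0,0,0,0,0,0,1,0,0,0,0,0,0,1,0,0,0,0,0,0,1,0,0,0,0,0,0,1]' 25;python3 g.py 700 15.5 200 1
python3 -m crank '[0,0,0,0,0,-3,1,0,0,0,0,0,-6,1,0,0,0,0,0,-10,1,0,0,0,0,0,-16,1,0,0,0,0,0,-20,1,0,0,0,0,0,-20,1,0,0,0,0,0,-16,1,0,0,0,0,0,-10,1,0,0,0,0,0,-4,1,0,0,0,0,0,0,1]' 25;python3 g.py 700 15.5 180 1
```

```text
clock: 24.8
position: [430.7, 258.4, 72.7]
tool_rot: [1.493, 2.764, 0.0]
contact_force: [1.4, 0.7, -0.5]
gripper_width: 53.6
clock 24.80 pos [430.73 258.44  72.71] yaw 33.3 tilt 0.02 F [ 1.37  0.74 -0.53] w 53.6 q7 -0.99
turn [ 0.02 -0.   32.26] shift now-axes [-350.81   92.   -127.25] target-axes [-247.6   264.99 -127.29]
clock: 25.63
position: [430.9, 258.4, 178.6]
tool_rot: [1.493, 2.763, 0.002]
contact_force: [-0.3, -0.1, -1.7]
gripper_width: 53.4
clock 25.63 pos [430.88 258.44 178.62] yaw 33.2 tilt 0.09 F [-0.31 -0.1  -1.7 ] w 53.4 q7 -0.78
turn [ 0.09 -0.02 32.24] shift now-axes [-350.71   91.9    -1.18] target-axes [-247.6   264.83   -1.38]
```

```bash
python3 -m crank '[0,0,0.8,-8,5,0,1,0,0,1.6,-14,9,0,1,0,0,2,-20,12,0,1,0,0,2,-20,12,0,1,0,0,2,-20,12,0,1,0,0,2,-20,12,0,1,0,0,2,-20,12,0,1,0,0,2,-20,12,0,1,0,0,2,-20,12,0,1,0,0,2,-20,12,0,1]' 25
python3 -m crank '[0,0,2,-20,12,0,1,0,0,2,-20,12,0,1,0,0,2,-20,12,0,1,0,0,2,-20,12,0,1,0,0,2,-20,12,0,1,0,0,2,-16,10,0,1,0,0,1.5,-10,5,0,1,0,0,0.5,-5,3,0,1,0,0,0,0,0,0,1,0,0,0,0,0,0,1]' 25
python3 g.py 700 15.5 16 1
```

```text
clock: 26.47
position: [606.9, 138.4, 176.1]
tool_rot: [-1.918, -2.487, 0.004]
contact_force: [-0.0, 0.1, -2.4]
gripper_width: 53.9
clock: 27.3
position: [703.1, 24.7, 177.2]
tool_rot: [-2.202, -2.239, 0.001]
contact_force: [-0.9, 1.3, -1.4]
gripper_width: 53.4
clock 27.30 pos [703.07  24.71 177.17] yaw 0.9 tilt 0.10 F [-0.91  1.26 -1.42] w 53.4 q7 -0.51
turn [-0.08 -0.05 -0.05] shift now-axes [ -9.29  -2.99 161.17] target-axes [ -9.16  -3.23 161.17]
```

```bash
python3 -m crank '[0,0,0,-3,-1,8,1,0,0,0,-3,-1,18,1,0,0,0,-3,-1,24,1,0,0,0,-0.5,0,26,1,0,0,0,0,0,24,1,0,0,0,0,0,20,1,0,0,0,0,0,14,1,0,0,0,0,0,8,1,0,0,0,0,0,4,1,0,0,0,0,0,0,1]' 25;python3 g.py 700 15.5 16 1;python3 - <<'E'
from h import *
S=ctrl.capture("side")
crop(S,130,150,140,120,5,"pics/s6.png")
E
```

```text
clock: 28.13
position: [700.8, 14.6, 31.4]
tool_rot: [-2.204, -2.238, 0.0]
contact_force: [0.1, 0.4, -0.7]
gripper_width: 53.5
clock 28.13 pos [700.81  14.65  31.41] yaw 0.9 tilt 0.03 F [ 0.09  0.39 -0.68] w 53.5 q7 -0.59
turn [-0.02 -0.01 -0.1 ] shift now-axes [ 0.86 -0.79 15.41] target-axes [ 0.87 -0.8  15.41]
```

View pics/s6.png

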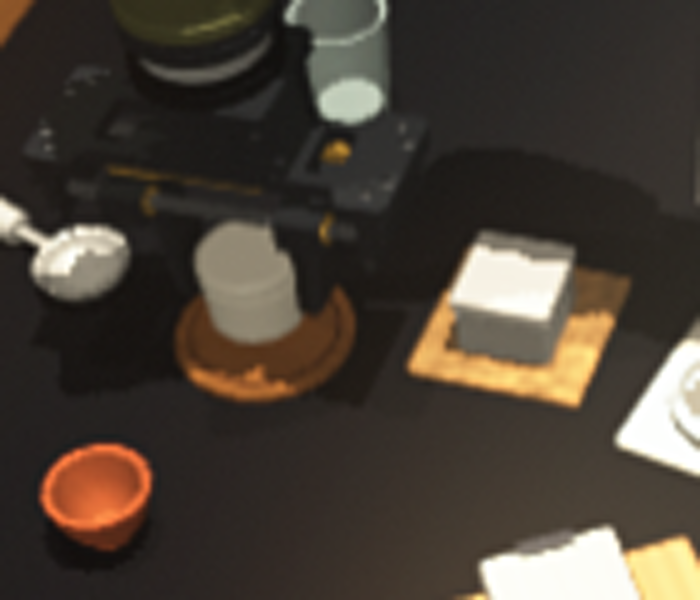

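```bash
python3 - <<'E'
from h import *
S=ctrl.capture("side")
f=lambda x,y:(x/5+130,y/5+150)
print(at(S,[f(130,262),f(120,290),f(80,300)],8))
E
python3 -m crank '[0,0,0,0,0,4,1,0,0,0,0,0,4,1,0,0,0,0,0,3,1,0,0,0,0,0,1.2,1,0,0,0,0,0,0.6,1,0,0,0,0,0,0,1,0,0,0,0,0,0,1,0,0,0,0,0,0,1,0,0,0,0,0,0,1,0,0,0,0,0,0,1]' 25;python3 g.py 700 15.5 16 1
```

```text
[[788.499611   -11.82130988   8.        ]
 [784.90803839   8.96737851   8.        ]
 [802.75937462  20.99737957   8.        ]]
clock: 29.07
position: [701.1, 14.2, 19.1]
tool_rot: [2.205, 2.238, 0.0]
contact_force: [0.1, 0.2, -1.5]
gripper_width: 53.4
clock 29.07 pos [701.13  14.19  19.06] yaw 0.9 tilt 0.02 F [ 0.09  0.19 -1.51] w 53.4 q7 -0.59
turn [ 0.02 -0.   -0.14] shift now-axes [ 1.32 -1.11  3.06] target-axes [ 1.32 -1.11  3.06]
```

```bash
python3 -m crank '[0,0,0,1,-1,1,1,0,0,0,0,0,1,1,0,0,0,0,0,0.8,1,0,0,0,0,0,0.5,1,0,0,0,0,0,0.3,1,0,0,0,0,0,0,1,0,0,0,0,0,0,1,0,0,0,0,0,0,1,0,0,0,0,0,0,1,0,0,0,0,0,0,1]' 25;python3 g.py 700 15.5 16 1
```

```text
clock: 29.9
position: [699.9, 15.3, 15.8]
tool_rot: [-2.205, -2.238, 0.0]
contact_force: [-3.6, -0.0, 5.5]
gripper_width: 53.5
clock 29.90 pos [699.86  15.26  15.77] yaw 0.9 tilt 0.01 F [-3.63 -0.    5.54] w 53.5 q7 -0.60
turn [-0.01  0.   -0.14] shift now-axes [ 0.24  0.15 -0.23] target-axes [ 0.24  0.15 -0.23]
```

```bash
python3 -m crank '[0,0,0,0,0,-0.4,1,0,0,0,0,0,0,0.37,0,0,0,0,0,0,0.3,0,0,0,0,0,0,0.2,0,0,0,0,0,0,0.1,0,0,0,0,0,0,0.1,0,0,0,0,0,0,0.1,0,0,0,0,0,0,0.1,0,0,0,0,0,0,0.1,0,0,0,0,0,0,0.1]' 20
python3 -m crank '[0,0,0,0,0,-4,0.1,0,0,0,0,0,-8,0.1,0,0,0,0,0,-14,0.1,0,0,0,0,0,-20,0.1,0,0,0,0,0,-24,0,0,0,0,0,0,-25,0,0,0,0,0,0,-25,0,0,0,0,0,0,-20,0,0,0,0,0,0,-10,0,0,0,0,0,0,-2,0]' 15;python3 g.py 453.5 221 180 33.3
python3 - <<'E'
from h import *
S=ctrl.capture("side")
crop(S,120,170,200,190,3.2,"pics/s7.png")
m=[d for d in ctrl.masks_of("bento_c",S)]
for d in m: print(d["p"],d["bbox"],quad(S,d["pixels"],63))
E
```

```text
clock: 30.73
position: [700.0, 15.1, 15.7]
tool_rot: [2.205, 2.238, -0.0]
contact_force: [0.1, -0.9, -0.4]
gripper_width: 79.3
clock: 31.57
position: [701.5, 15.6, 171.4]
tool_rot: [2.203, 2.235, 0.007]
contact_force: [-0.7, 0.2, 0.1]
gripper_width: 88.3
clock 31.57 pos [701.54  15.63 171.35] yaw 0.8 tilt 0.31 F [-0.73  0.18  0.14] w 88.3 q7 -0.51
turn [  0.31   0.05 -32.46] shift now-axes [ 209.01 -244.93   -9.81] target-axes [307.83 -94.56  -8.65]
0.94 [307.4, 357.3, 66.9, 61.8] ((234.23941040039062, 398.74322509765625), (58.76670837402344, 126.43130493164062), 58.93366622924805)
0.77 [331.1, 163.3, 60.5, 29.3] ((272.19244384765625, -189.23992919921875), (165.98086547851562, 101.17350769042969), 18.919153213500977)
0.7 [228.4, 257.6, 45.0, 70.5] ((451.4276123046875, 231.44140625), (66.15962982177734, 189.350830078125), 32.891578674316406)
0.28 [253.2, 214.9, 49.9, 33.1] ((433.76531982421875, 59.37009811401367), (90.68914794921875, 89.4522705078125), 80.14051818847656)
```

View pics/s7.png

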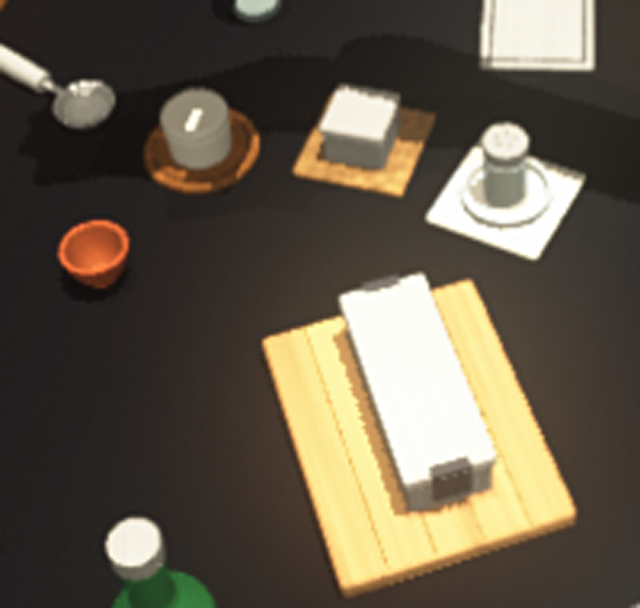

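```bash
python3 - <<'E'
from h import *
S=ctrl.capture("side")
X=at(S,[(x/3.2+120,y/3.2+170) for x,y in((340,296),(425,275),(494,452),(403,482))],63)[:,:2]
print(X.mean(0),cv2.minAreaRect(X.astype(np.float32)))
E
python3 -m crank '[0,0,-0.8,8,-5,0,0,0,0,-1.6,14,-9,0,0,0,0,-2,20,-12,0,0,0,0,-2,20,-12,0,0,0,0,-2,20,-12,0,0,0,0,-2,20,-12,0,0,0,0,-2,20,-12,0,0,0,0,-2,20,-12,0,0,0,0,-2,20,-12,0,0,0,0,-2,20,-12,0,0]' 25
python3 g.py 453.5 221 180 33.3
```

```text
[454.05408458 223.9160241 ] ((453.8147277832031, 224.26947021484375), (61.08980941772461, 157.03221130371094), 32.99580383300781)
clock: 32.55
position: [560.7, 177.8, 166.5]
tool_rot: [-1.813, -2.563, 0.003]
contact_force: [0.1, -0.2, 0.0]
gripper_width: 87.9
clock 32.55 pos [560.72 177.8  166.5 ] yaw 19.4 tilt 0.14 F [ 0.13 -0.2   0.01] w 87.9 q7 -0.65
turn [ -0.14  -0.05 -13.86] shift now-axes [ 76.44 -86.76 -13.24] target-axes [ 94.98 -65.9  -13.5 ]
```

```bash
python3 -m crank '[0,0,-2,14,-12,0,0,0,0,-2,14,-12,0,0,0,0,-2,14,-12,0,0,0,0,-2,13,-12,0,0,0,0,-2,12,-10,0,0,0,0,-2,9,-8,0,0,0,0,-1,6,-5,0,0,0,0,-0.6,3,-3,0,0,0,0,0,0,0,0,0,0,0,0,0,0,0,0]' 25
python3 g.py 454 223 80 33.2
```

```text
clock: 33.38
position: [460.7, 222.6, 167.4]
tool_rot: [1.504, 2.758, -0.001]
contact_force: [-0.3, -0.2, 0.0]
gripper_width: 88.0
clock 33.38 pos [460.71 222.64 167.4 ] yaw 32.8 tilt 0.03 F [-0.32 -0.24  0.02] w 88.0 q7 -0.71
turn [-0.02  0.02 -0.39] shift now-axes [ 3.96 -5.41 87.4 ] target-axes [ 3.97 -5.42 87.4 ]
```

```bash
python3 -m crank '[0,0,-0.4,1.5,-1.8,5,0,0,0,0,1.5,-1.8,11,0,0,0,0,1,-1.8,14,0,0,0,0,0,0,15,0,0,0,0,0,0,14,0,0,0,0,0,0,11,0,0,0,0,0,0,7,0,0,0,0,0,0,3,0,0,0,0,0,0,0,0,0,0,0,0,0,0,0]' 40
python3 g.py 454 223 27 33.2
python3 - <<'E'
from h import *
S=ctrl.capture("side")
crop(S,190,220,120,120,5,"pics/s8.png")
E
```

```text
clock: 34.22
position: [454.0, 223.4, 87.9]
tool_rot: [1.493, 2.764, 0.001]
contact_force: [-0.9, 0.2, -0.1]
gripper_width: 88.3
clock 34.22 pos [454.02 223.43  87.87] yaw 33.2 tilt 0.03 F [-0.87  0.15 -0.1 ] w 88.3 q7 -0.87
turn [ 0.03 -0.    0.04] shift now-axes [-0.35 -0.28 60.87] target-axes [-0.35 -0.26 60.87]
```

View pics/s8.png

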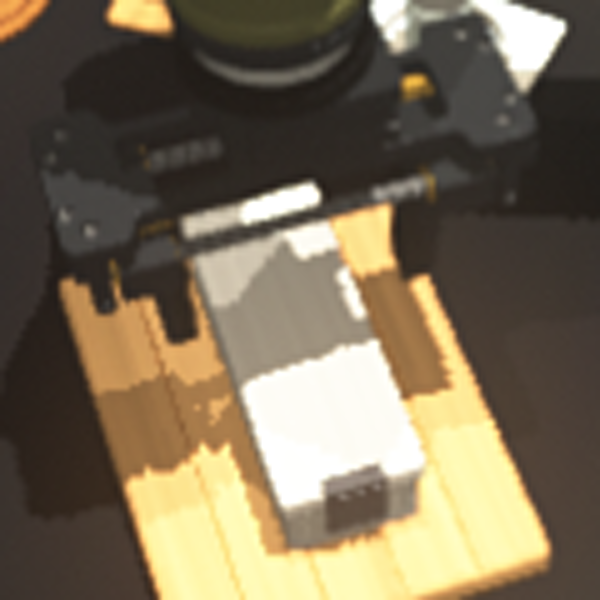

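```bash
python3 -m crank '[0,0,0,0,0,5,0,0,0,0,0,0,8,0,0,0,0,0,0,10,0,0,0,0,0,0,10,0,0,0,0,0,0,9,0,0,0,0,0,0,8,0,0,0,0,0,0,5,0,0,0,0,0,0,3,0,0,0,0,0,0,1,0,0,0,0,0,0,0,0]' 40
python3 g.py 454 223 27 33.2
python3 -m crank '[0,0,0,0,0,0,0.1,0,0,0,0,0,0,0.3,0,0,0,0,0,0,1,0,0,0,0,0,0,1,0,0,0,0,0,0,1,0,0,0,0,0,0,1,0,0,0,0,0,0,1,0,0,0,0,0,0,1,0,0,0,0,0,0,1,0,0,0,0,0,0,1]' 45
python3 g.py 454 223 27 33.2
```

```text
clock: 35.1
position: [453.7, 223.4, 28.6]
tool_rot: [1.493, 2.764, -0.0]
contact_force: [0.1, 0.2, -0.2]
gripper_width: 88.2
clock 35.10 pos [453.74 223.39  28.59] yaw 33.3 tilt 0.01 F [ 0.12  0.24 -0.18] w 88.2 q7 -1.01
turn [-0.    0.    0.07] shift now-axes [-0.47  0.    1.59] target-axes [-0.47  0.    1.59]
clock: 35.93
position: [454.2, 223.6, 29.0]
tool_rot: [1.493, 2.764, 0.001]
contact_force: [1.2, 0.4, 3.9]
gripper_width: 62.0
clock 35.93 pos [454.21 223.6   28.96] yaw 33.3 tilt 0.06 F [1.16 0.45 3.95] w 62.0 q7 -1.01
turn [0.06 0.01 0.06] shift now-axes [-0.38 -0.51  1.96] target-axes [-0.38 -0.5   1.96]
```

```bash
python3 -m crank '[0,0,0,0,0,-3,1,0,0,0,0,0,-6,1,0,0,0,0,0,-10,1,0,0,0,0,0,-16,1,0,0,0,0,0,-20,1,0,0,0,0,0,-20,1,0,0,0,0,0,-20,1,0,0,0,0,0,-14,1,0,0,0,0,0,-8,1,0,0,0,0,0,-3,1]' 45;python3 g.py 479.5 -237 150 12.3;python3 - <<'E'
from h import *
S=ctrl.capture("side")
crop(S,170,160,150,150,4,"pics/s9.png")
E
```

```text
clock: 36.77
position: [453.6, 223.1, 149.6]
tool_rot: [1.493, 2.764, 0.0]
contact_force: [-0.8, -0.5, -3.6]
gripper_width: 61.8
clock 36.77 pos [453.59 223.08 149.59] yaw 33.3 tilt 0.02 F [-0.78 -0.51 -3.57] w 61.8 q7 -0.75
turn [ 0.02  0.   20.95] shift now-axes [-398.95 -230.62   -0.44] target-axes [-455.04  -72.7    -0.41]
```

View pics/s9.png

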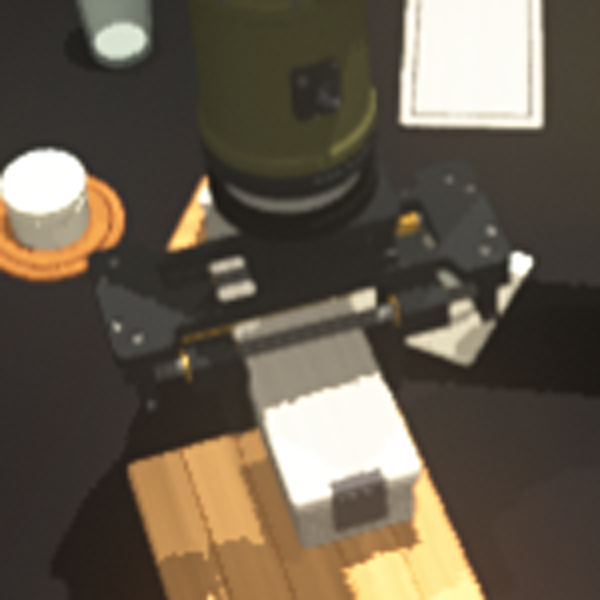

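```bash
python3 -m crank '[0,0,0.5,-8,-3,0,1,0,0,1,-16,-6,0,1,0,0,1.2,-22,-8,0,1,0,0,1.2,-27,-9.5,0,1,0,0,1.2,-28,-10,0,1,0,0,1.2,-28,-10,0,1,0,0,1.2,-28,-10,0,1,0,0,1.2,-28,-10,0,1,0,0,1.2,-28,-10,0,1,0,0,1.2,-28,-10,0,1]' 45;python3 g.py 479.5 -237 150 12.3
```

```text
clock: 37.65
position: [489.3, -32.2, 147.5]
tool_rot: [-1.754, -2.604, 0.003]
contact_force: [1.0, 0.9, -3.1]
gripper_width: 61.9
clock 37.65 pos [489.33 -32.18 147.52] yaw 22.1 tilt 0.16 F [ 1.03  0.88 -3.05] w 61.9 q7 -0.44
turn [-0.16 -0.01  9.76] shift now-axes [-186.14  -86.03   -2.31] target-axes [-198.02  -53.24   -2.48]
```

```bash
python3 -m crank '[0,0,1.2,-27,-10,0,1,0,0,1.2,-27,-10,0,1,0,0,1.2,-26,-10,0,1,0,0,1.2,-25,-9,0,1,0,0,1.2,-22,-8,0,1,0,0,1.2,-18,-6,0,1,0,0,1,-13,-5,0,1,0,0,0.5,-7,-2,0,1,0,0,0,-3,0,0,1,0,0,0,0,0,0,1]' 45;python3 g.py 479.5 -237 17 12.3
```

```text
clock: 38.48
position: [487.6, -207.9, 148.4]
tool_rot: [-1.945, -2.466, -0.001]
contact_force: [0.3, 0.6, -4.3]
gripper_width: 61.6
clock 38.48 pos [ 487.56 -207.93  148.4 ] yaw 13.5 tilt 0.04 F [ 0.33  0.6  -4.29] w 61.6 q7 -0.17
turn [-0.   -0.04  1.17] shift now-axes [-26.47 -14.6  131.39] target-axes [-26.68 -14.07 131.4 ]
```

```bash
python3 -m crank '[0,0,0.4,-6,-4,6,1,0,0,0.4,-9,-5,12,1,0,0,0.3,-7,-3,16,1,0,0,0,-3,-1,18,1,0,0,0,0,0,18,1,0,0,0,0,0,14,1,0,0,0,0,0,9,1,0,0,0,0,0,5,1,0,0,0,0,0,2,1,0,0,0,0,0,0,1]' 45;python3 g.py 479.5 -237 17 12.3;python3 - <<'E'
from h import *
S=ctrl.capture("side")
crop(S,230,90,120,120,5,"pics/s10.png")
E
```

```text
clock: 39.32
position: [480.5, -235.3, 48.5]
tool_rot: [-1.969, -2.448, 0.0]
contact_force: [0.7, -0.1, -3.1]
gripper_width: 61.4
clock 39.32 pos [ 480.53 -235.29   48.49] yaw 12.4 tilt 0.01 F [ 0.75 -0.05 -3.07] w 61.4 q7 -0.30
turn [-0.01 -0.01  0.08] shift now-axes [-1.45 -1.36 31.49] target-axes [-1.45 -1.37 31.49]
```

View pics/s10.png

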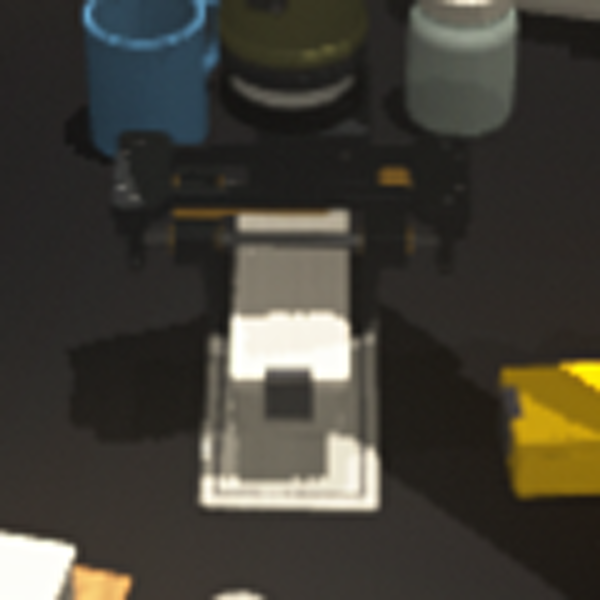

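Run:
```python
from h import *
S=ctrl.capture("side");np.set_printoptions(precision=0,suppress=True)
for n in("mug","jar"):
    try:
        for d in ctrl.masks_of(n,S)[:1]: print(n,d["p"],d["bbox"])
    except Exception as e: print(e)
print(at(S,[(230+150/5,90+150/5),(230+100/5,90+140/5),(230+205/5,90+140/5),(230+460/5,90+135/5),(230+410/5,90+120/5)],0))
```

```text
it knows: bento, board, coaster, plate, pot, shaker, tin, tray, trivet
it knows: bento, board, coaster, plate, pot, shaker, tin, tray, trivet
[[ 624. -449.    0.]
 [ 658. -452.    0.]
 [ 592. -467.    0.]
 [ 433. -512.    0.]
 [ 468. -521.    0.]]
```

Mug and jar stand over 200 mm away, so the way is clear. Lowering.

```bash
python3 -m crank '[0,0,0,-1,-1,4,1,0,0,0,-0.4,-0.4,6,1,0,0,0,0,0,7,1,0,0,0,0,0,6,1,0,0,0,0,0,3,1,0,0,0,0,0,1.5,1,0,0,0,0,0,0.5,1,0,0,0,0,0,0,1,0,0,0,0,0,0,1,0,0,0,0,0,0,1]' 45;python3 g.py 479.5 -237 17 12.3
```

```text
clock: 40.25
position: [479.7, -237.2, 21.0]
tool_rot: [1.969, 2.447, 0.0]
contact_force: [0.1, -0.7, -3.3]
gripper_width: 61.7
clock 40.25 pos [ 479.65 -237.16   20.95] yaw 12.4 tilt 0.03 F [ 0.11 -0.67 -3.28] w 61.7 q7 -0.35
turn [0.03 0.02 0.06] shift now-axes [ 0.19 -0.12  3.95] target-axes [ 0.19 -0.12  3.95]
```

```bash
python3 -m crank '[0,0,0,0,0,1,1,0,0,0,0,0,1,1,0,0,0,0,0,1,1,0,0,0,0,0,0.5,1,0,0,0,0,0,0.5,1,0,0,0,0,0,0.3,1,0,0,0,0,0,0,1,0,0,0,0,0,0,1,0,0,0,0,0,0,1,0,0,0,0,0,0,1]' 45;python3 g.py 479.5 -237 17 12.3
```

```text
clock: 41.08
position: [479.4, -237.2, 17.0]
tool_rot: [1.969, 2.447, -0.0]
contact_force: [-2.3, -0.4, 5.2]
gripper_width: 61.5
clock 41.08 pos [ 479.38 -237.15   16.97] yaw 12.4 tilt 0.03 F [-2.34 -0.44  5.16] w 61.5 q7 -0.35
turn [0.   0.03 0.06] shift now-axes [ 0.12  0.15 -0.03] target-axes [ 0.12  0.15 -0.03]
```

```bash
python3 -m crank '[0,0,0,0,0,-0.4,1,0,0,0,0,0,0,0.29,0,0,0,0,0,0,0.2,0,0,0,0,0,0,0.1,0,0,0,0,0,0,0,0,0,0,0,0,0,0,0,0,0,0,0,0,0,0,0,0,0,0,0,0,0,0,0,0,0,0,0,0,0,0,0,0,0,0]' 20
python3 -m crank '[0,0,0,0,0,-4,0,0,0,0,0,0,-8,0,0,0,0,0,0,-14,0,0,0,0,0,0,-22,0,0,0,0,0,0,-28,0,0,0,0,0,0,-30,0,0,0,0,0,0,-30,0,0,0,0,0,0,-28,0,0,0,0,0,0,-25,0,0,0,0,0,0,-15,0]' 15;
python3 -m crank '[0,0,3,-15,-3,0,0,0,0,3,-30,-6,0,0,0,0,3,-33,-6,0,0,0,0,3,-33,-6,0,0,0,0,3,-33,-6,0,0,0,0,3,-33,-6,0,0,0,0,3,-33,-6,0,0,0,0,3,-30,-6,0,0,0,0,3,-20,-4,0,0,0,0,1,-10,0,0,0]' 15;python3 g.py 250 -570 220 -60
python3 - <<'E'
from h import *
np.set_printoptions(precision=1,suppress=True)
S=ctrl.capture("side");T=ctrl.capture("top")
cv2.imwrite("pics/f_s.png",S["image"][:,:,::-1]);cv2.imwrite("pics/f_t.png",T["image"][:,:,::-1])
for n,z in dict(shaker_c=38,tin_c=26,pot_c=26,bento_c=28.5).items():
    for q,l in((S,'S'),(T,'T')):
        for d in ctrl.place_of(n,q)[:3]: print(n,l,round(d["p"],2),np.array(d["uv"]),at(q,d["uv"],z)[0])
E
```

```text
clock: 41.92
position: [479.5, -237.1, 16.8]
tool_rot: [1.969, 2.448, 0.0]
contact_force: [0.2, -0.2, 0.4]
gripper_width: 88.2
clock: 42.75
position: [480.2, -236.9, 224.4]
tool_rot: [1.967, 2.445, 0.002]
contact_force: [-0.2, -0.1, -0.2]
gripper_width: 88.4
clock: 43.58
position: [424.7, -509.6, 219.4]
tool_rot: [-2.511, -1.886, 0.006]
contact_force: [0.2, -0.6, -0.9]
gripper_width: 88.2
clock 43.58 pos [ 424.73 -509.55  219.35] yaw -16.2 tilt 0.22 F [ 0.19 -0.61 -0.91] w 88.2 q7 0.09
turn [-0.12  0.2  43.8 ] shift now-axes [-106.79 -150.93    0.07] target-axes [-181.54  -35.02   -0.65]
shaker_c S 0.56 [277.  221.6] [450.2   5.3  38. ]
shaker_c T 0.51 [289.7 218.1] [451.5  15.2  38. ]
tin_c T 0.71 [298.  177.8] [576.9 -13.9  26. ]
pot_c S 0.86 [185.4 209.8] [691.4  11.   26. ]
pot_c T 0.79 [288.7 139.4] [701.   10.4  26. ]
bento_c S 0.79 [289.1 160.6] [ 477.9 -239.    28.5]
bento_c S 0.74 [359.5 177. ] [ 276.3 -217.3   28.5]
bento_c S 0.72 [247.2 304.9] [453.5 248.7  28.5]
bento_c T 0.97 [378.5 273.5] [ 283.3 -237.7   28.5]
bento_c T 0.89 [165.2 294.4] [238.  381.4  28.5]
bento_c T 0.6 [375.8 208.5] [ 475.7 -242.7   28.5]
```

View pics/f_s.png

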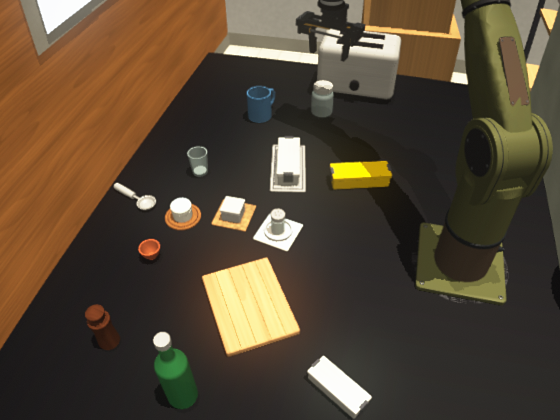

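View pics/f_t.png

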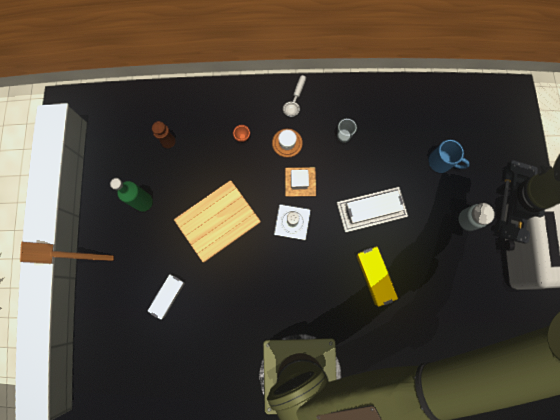

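Run:
```python
from h import *
S=ctrl.capture("side");T=ctrl.capture("top")
th=np.radians(102.3);c,s=np.cos(th),np.sin(th)
def rect(cx,cy,l,w,z,c,s): return [[cx+c*a*l/2-s*b*w/2,cy+s*a*l/2+c*b*w/2,z] for a,b in((1,1),(1,-1),(-1,-1),(-1,1))]
def circ(cx,cy,r,z): return [[cx+r*np.cos(t),cy+r*np.sin(t),z] for t in np.linspace(0,6.28,40)]
P=[rect(479.5,-237,200,96,6,c,s),rect(479.5,-237,160,62,51,c,s),rect(572,-21,92,92,6,1,0),rect(572,-21,52,52,46,1,0),circ(700,15.5,47,6),circ(700,15.5,27,46),circ(447,8,36,16),circ(447,8,18,68)]
out=[]
for q,(x,y,w,h) in((S,(155,125,160,130)),(T,(265,120,150,122))):
    k=5;im=cv2.resize(q["image"][y:y+h,x:x+w,::-1],None,fx=k,fy=k,interpolation=cv2.INTER_CUBIC)
    for i,p in enumerate(P):
        u=((proj(q,p)-[x,y]+.5)*k).astype(np.int32)
        cv2.polylines(im,[u],True,(0,0,255) if i%2 else (255,0,0),1)
    cv2.imwrite("pics/ov%d.png"%w,im[:600])
```

```text
(no output)
```

View pics/ov160.png

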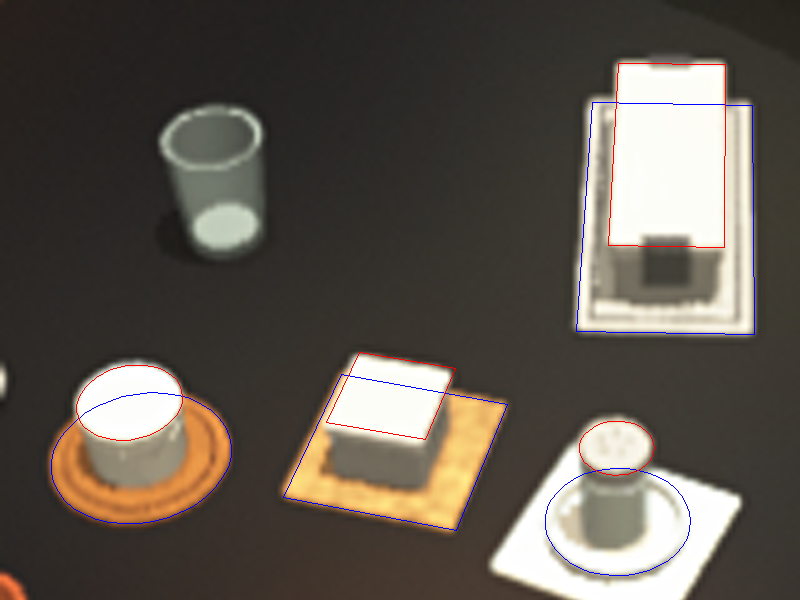

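View pics/ov150.png

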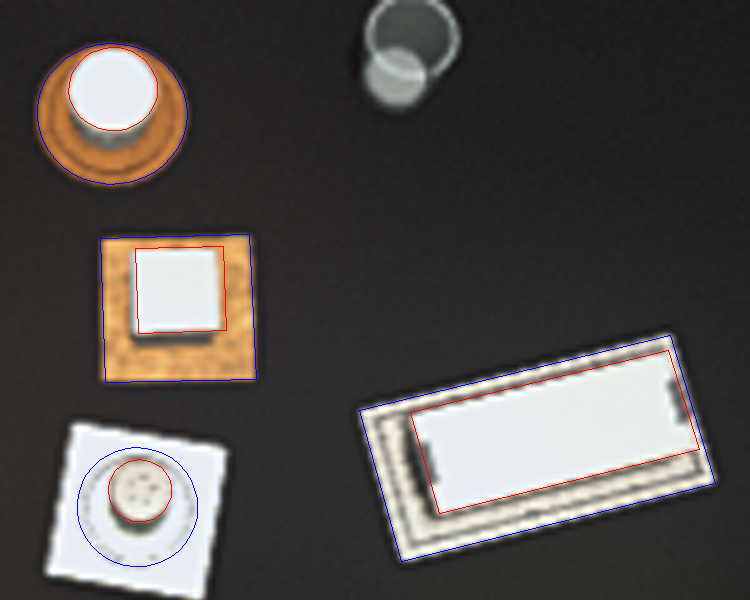

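The ideal outlines overlaid on both pictures fit all four places and all four things to within a pixel or so (about 3 mm). The largest offset is the tin, about 3–4 mm to one side. Everything stands clear of the gripper.

```bash
python3 -m crank '[0,0,0,0,0,0,0,0,0,0,0,0,0,0,0,0,0,0,0,0,0,0,0,0,0,0,0,0,0,0,0,0,0,0,0,0,0,0,0,0,0,0,0,0,0,0,0,0,0,0,0,0,0,0,0,0,0,0,0,0,0,0,0,0,0,0,0,0,0,0]'; python3 -c "
from bench import ctrl
print(ctrl.sign_off())"
```

```text
clock: 45.02
position: [428.9, -504.9, 220.9]
tool_rot: [2.503, 1.898, 0.0]
contact_force: [-0.1, -0.2, -0.1]
gripper_width: 88.2
the job is handed in; nothing more can be done
None
```

The stack is apart and the cutting board is clear. The shaker is in the tray's well, the tin on the coaster, the pot on the trivet and the bento box lengthwise on the draining plate. I lowered each one until it touched before letting go, and handed the job in at about 45 s of the 99 s. Signing off gave no verdict.

**Placing:** I overlaid the ideal outlines on the last side and top pictures. They match within about a pixel (3 mm), except the tin, which looks 3–4 mm off to one side. All four stand upright, the gripper is well clear, and nothing else on the counter looks shifted.

**Disagreements:**
- **Network points:** the final points mostly fell within about 10 mm of the targets. The two views differed from each other by up to about 10 mm, so I relied on the overlays.
- **Missed and false detections:** the network missed the tin in the last side picture. For the bento box it also reported the two look-alikes and the empty board.

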